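# Make up two suspension repair kits

## Robot

A 7-joint arm with a two-finger parallel gripper is mounted at the origin on the work surface. World frame = base frame: x ahead of the robot, y to its left, z up, the work surface at z = 0. Lengths are in m, angles in rad, forces in N, time in s.
With the tool pointing down it reaches from about 0.425 to 1.025 m from the base axis. Payload 9.4 kg.
Tool frame: the origin (TCP) lies between the finger pads; the fingertips stand 17 mm ahead of it and the grasp point (between the pads) lies 2 mm behind it; x points along the fingers, z is the direction in which the jaws open and shut, and the axes are right-handed (so a half turn about x gives the same grasp; the last joint's range is limited). The gripper opens to 85 mm and grips with 20 to 120 N. Pads are 22 mm wide; open, the fingers measure 114 mm over their backs; the gripper's body (76 mm by 85 mm) begins 54 mm behind the grasp point. The pads swing forward as they close: fully open they stand 13 mm farther back than shut.
Start: joints at [-1.326, 0.599, -0.003, 1.599, 0.002, 0.943, -0.08], TCP at [0.229, 0.688, 0.248] pointing down, gripper open.
Joint ranges: [-2.57, 2.57], [-0.35, 1.97], [-1.29, 1.29], [0.11, 2.56], [-1.05, 4.19], [0.11, 1.86], [-2.63, 2.63]. Speed limits (rad/s): [2.22, 2.22, 3.01, 3.01, 3.14, 3.14, 3.14].

## Interface

Orientations are given as a 3x3 rotation matrix whose columns are the frame's x, y, z axes.
In Python, from bench import manip gives the robot as it stands.
- The arm moves only by the tool arm_command, never from a script. Its argument "moves" is a list of rows, each a list of 7 numbers: the shift along the tool's x, y, z in mm, then the turn, a rotation vector about the tool's x, y, z in rad, then the finger opening in mm, from 0 to 85.4. In form: [[x, y, z, rx, ry, rz, grip], ...]. A call has 1 to 20 rows; each row is the pose to reach, as a shift and turn from the pose commanded when the call began, along the tool's axes at that moment; what a row does not reach only later rows make up. A row lasts 1/8 s, in which the tool goes at most 62.5 mm and 10.7 degrees, less where a joint would pass 70% of its speed; a pose out of reach is approached as far as the arm can. A call with a gripper value outside its range is refused whole. The fingers move at their own pace and stop on an object; "newtons" is the grip in N (left out, the last holds). Time passes only in rows, so rows that repeat a pose let the fingers close. It gives the time, the measured TCP pose, the force and the opening at its end, in the units of the state.
- manip.read_state(): the state, without advancing time (a new reading comes with each control period).
- manip.get_image(name): name is "scene" or "top" or "wrist"; returns a dict with "img" (384x512x3 uint8, red, green, blue), "K" (3x3 intrinsics, pixels), "position" and "rotation" of the camera in the world. Camera axes: x right, y up, looking along -z (the intrinsics and any distortion apply to the point x, -y, -z); pixel columns grow to the right and rows downward; lengths in m; the calibration is good to about 2 mm. A picture is of the moment at which its call begins. There is no depth.
- manip.finish_job(): hands the job in, once; it reports no verdict.
Trained networks look in the newest picture that a camera, given by its name, has taken for a name from the list of things; names that differ only in an ending like _2 or _b are one class to them, and where a whole thing is asked for, a point or a joint stands for the part that bears it (a point fixed in the world has none). Each returns a list of dicts, best first, with "score" (0 to 1); they miss things now and then, are a little off and sometimes report something else, mostly with a low value. They report only what shows in the picture. A call takes as long as a camera call. They do not tell look-alikes from the thing itself.
- manip.recognise(target, camera): "rect" ([centre column, centre row, width, height] in pixels, round what is visible of it).
- manip.tip_of(target, camera): "location" ([column, row] in pixels: a listed point, or the origin of a listed thing).
The state is a dict: "clock": time; "joint_pos": joint angles; "joint_velocities": joint speeds; "tau": joint torques, N m; "eef_pos": TCP position; "tool_rot": TCP orientation; "force": force on the tool from outside, world axes, zero at the start; "moment": the same for the moment, N m; "gripper_width": finger opening in m.
Only numpy, scipy, OpenCV 4.12 (cv2) and the standard library are available. Lean on these libraries where they do the work, as an engineer would, in place of code of your own. Each camera call takes 0.05 s, during which the arm holds its last target.

## Task

Make up the two repair kits from the parts standing on the counter: the long three-pocket tray gets the large flanged bush, the D-shaped bush and the ribbed bump stop; the short two-pocket tray gets the small flanged bush and the studded mount. Stand each part flat on the floor of a pocket of its own, the same way up as it stands now (any free pocket of the right tray will do). Leave the plain bush, the nylon ring and the steel spacer tube standing where they are.

Things in the scene. Friction and masses are not known exactly. Their poses are not given: they have to be found in the camera images.
- big_bush_mid (a point): Large flanged bush: black rubber top-hat shape, flange down. Height 54 mm; flange 48 mm diameter, 8 mm thick at the bottom; straight round body 36 mm diameter above it, with a 20 mm bright steel sleeve end in its top. z up, stands upright on the counter. This point: its centre in plan, half-way up (27 mm above its underside). About 110 g.
- small_bush_mid (a point): Small flanged bush: the same top-hat shape, smaller, flange down. Height 42 mm; flange 40 mm diameter, 7 mm thick at the bottom; straight round body 26 mm diameter above it, with a 15 mm steel sleeve end in its top. z up, stands upright on the counter. This point: its centre in plan, half-way up (21 mm above its underside). About 50 g.
- d_bush_mid (a point): D-shaped bush: black rubber block with a flat base and an arched top, pierced lengthwise by a 20 mm level bore. 40 mm along x (the bore's direction; flat, upright end faces), 44 mm along y (flat sides up to 22 mm height, rounded above), 44 mm high. z up, stands upright on the counter. This point: its centre in plan, half-way up (22 mm above its underside). About 85 g.
- bump_stop_mid (a point): Ribbed bump stop: black rubber, round and stepped. Height 62 mm; bottom rib 46 mm diameter (0 to 14 mm up), second rib 44 mm diameter (23 to 30 mm up), then a narrower straight nose 29 mm diameter from 35 mm up to 60 mm. z up, stands upright on the counter. This point: its centre in plan, half-way up (31 mm above its underside). About 80 g.
- stud_mount_mid (a point): Studded mount: black rubber cylinder 42 mm diameter between two steel discs 44 mm diameter and 3 mm thick, body 36 mm high in all, with a bare threaded steel stud 10 mm diameter standing 22 mm above its top disc; overall height 58 mm. z up, stands upright on the counter. This point: its centre in plan, half-way up (29 mm above its underside). About 120 g.
- long_tray: Long kit tray with three pockets. Grey plastic, fixed to the counter. Origin: centre of its underside; x along its length, y across, z up. Three pockets in one row along x, each 70 x 70 mm inside, centred at x = -74, 0 and +74 mm and y = 0. Outside 226 x 78 mm. Floor 4 mm thick, so a part in a pocket stands 4 mm above the counter; all walls (outer and between pockets) 4 mm thick, their tops 12 mm above the counter.
- short_tray: Short kit tray with two pockets. Grey plastic, fixed to the counter. Origin: centre of its underside; x along its length, y across, z up. Two pockets in one row along x, each 70 x 70 mm inside, centred at x = -37 and +37 mm and y = 0. Outside 152 x 78 mm. Floor 4 mm thick, so a part in a pocket stands 4 mm above the counter; all walls (outer and between pockets) 4 mm thick, their tops 12 mm above the counter.
- plain_bush_mid (a point): Plain bush, not part of any kit: black rubber straight cylinder without flange, 36 mm diameter, 50 mm high, steel sleeve end in its top. z up, stands upright on the counter. This point: its centre in plan, half-way up (25 mm above its underside). 
- nylon_ring_mid (a point): Nylon ring, not part of any kit: cream coloured, lying flat, 44 mm outside, 26 mm bore, 16 mm high. This point: its centre, 8 mm up.
- spacer_tube_mid (a point): Steel spacer tube, not part of any kit: bare steel, standing on end, 30 mm outside, 20 mm bore, 45 mm high. This point: its centre, 22.5 mm up.
Things that resemble listed ones, but are neither listed nor needed, are in the scene too. Leave any purple look-alike of the part that bears big_bush_mid alone.

How it is judged:
By the outcome, as a careful person would: the job done as asked, in the order asked, and still so for the second after the job is handed in, with the robot touching nothing.
It also fails if it takes over 120 s, if anything falls off the work surface, if the arm or the gripper's body presses on something with over 40 N, if the wrist force passes 120 N, or if a joint passes its speed limit or range.

## Working session

There is one attempt and no reset: what is moved stays moved. The work goes in short steps, Python scripts to look and compute and a tool call to move; the robot and the scene stay as the last step left them, time stands still between calls to the robot, and variables do not carry over. Pictures are saved under pics/ and viewed, and the job is handed in when it is done.

Besides the shell and the picture viewer there is one more tool, called in YAML: its name, and indented under it one key for each argument. arm_command: Moves the arm, as the interface text tells. Its arguments: {"type":"object","properties":{"moves":{"type":"array","items":{"type":"array","items":{"type":"number"}}},"newtons":{"type":"number"}},"required":["moves"]}

```bash
ls; mkdir -p pics
python3 - <<'E'
from bench import manip
import cv2
s=manip.read_state()
for k,v in s.items(): print(k,v)
for n in("scene","top"):
    r=manip.get_image(n); cv2.imwrite(f"pics/{n}0.png",cv2.resize(r["img"][:,:,::-1],(800,600),interpolation=cv2.INTER_CUBIC)); print(n,r["K"],r["position"],r["rotation"],[k for k in r])
E
```

```text
pics
clock 0.0
joint_pos [-1.32570227  0.60011336 -0.00255739  1.60012988  0.001792    0.94290563
 -0.07978866]
joint_velocities [ 0.000962   -0.00077188 -0.00038702  0.00081896 -0.00098917  0.00089226
  0.00026595]
tau [ 5.27653356e-04 -7.76445365e+01  1.56477492e+00 -2.58007711e+01
  1.21982317e-02  8.93030665e-03 -4.24955644e-06]
eef_pos [0.22915698 0.68735968 0.24742523]
tool_rot [[-3.68088788e-04 -9.48693857e-01  3.16195873e-01]
 [-1.50970900e-03  3.16196062e-01  9.48692664e-01]
 [-9.99998793e-01 -1.28160622e-04 -1.54863987e-03]]
force [ 0.69661456  0.25646026 -0.1758715 ]
moment [ 0.01578013 -0.02300115  0.02726335]
gripper_width 0.08533094398509926
scene [[380.26850793   0.         253.36352898]
 [  0.         380.26850793 192.29083977]
 [  0.           0.           1.        ]] [0.7811498  0.3489519  0.74968018] [[-0.85909812 -0.42865147  0.27965755]
 [ 0.51162488 -0.73398096  0.44666759]
 [ 0.0137986   0.52681105  0.84987041]] ['img', 'K', 'position', 'rotation']
top [[384.68978306   0.         251.96774282]
 [  0.         384.68978306 196.09236484]
 [  0.           0.           1.        ]] [0.53369694 0.00974528 0.92350387] [[-0.02620238  0.99757216 -0.06452307]
 [-0.999567   -0.02528096  0.01505584]
 [ 0.01338809  0.06488963  0.99780263]] ['img', 'K', 'position', 'rotation']
```

View pics/scene0.png

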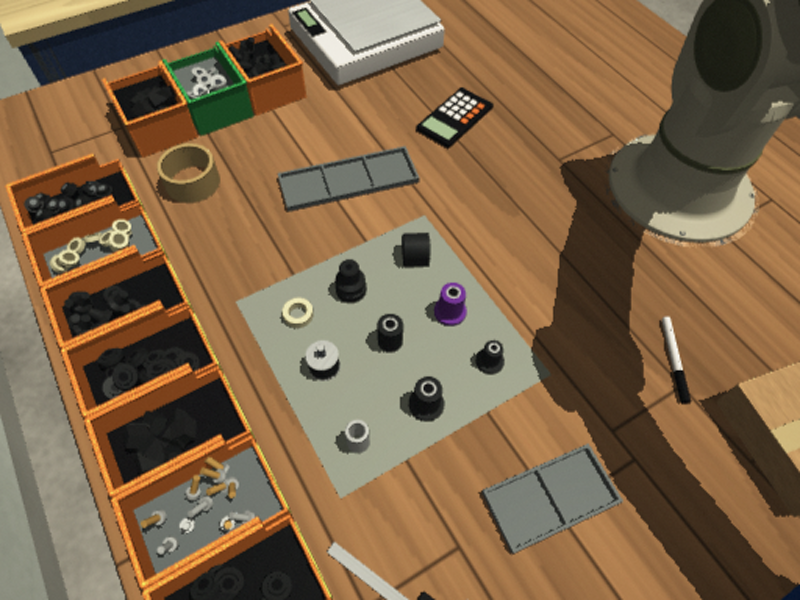

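View pics/top0.png

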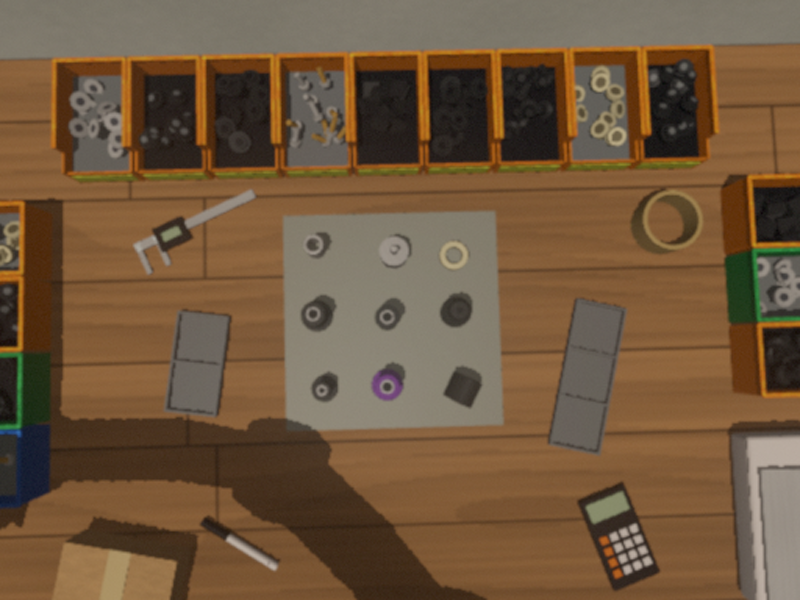

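```bash
cat > h.py <<'E'
from bench import manip
import numpy as np, cv2
def ray(im,px):
    K=im["K"]; d=np.array([(px[0]-K[0,2])/K[0,0],-(px[1]-K[1,2])/K[1,1],-1.])
    return np.array(im["position"]),np.array(im["rotation"])@d
def at_z(im,px,z):
    o,d=ray(im,px); return o+d*(z-o[2])/d[2]
def proj(im,p):
    c=np.array(im["rotation"]).T@(np.array(p)-im["position"]); K=im["K"]
    return np.array([K[0,2]+K[0,0]*c[0]/-c[2],K[1,2]+K[1,1]*c[1]/c[2]])
H=dict(big_bush_mid=.027,small_bush_mid=.021,d_bush_mid=.022,bump_stop_mid=.031,stud_mount_mid=.029,long_tray=0,short_tray=0,plain_bush_mid=.025,nylon_ring_mid=.008,spacer_tube_mid=.0225)
E
python3 - <<'E'
from h import *
ims={c:manip.get_image(c) for c in("scene","top")}
for n,z in H.items():
    for c in ims:
        for d in manip.tip_of(n,c)[:4]:
            print(n,c,round(d["score"],2),np.round(d["location"],1),np.round(at_z(ims[c],d["location"],z)*1000,1)[:2])
E
```

```text
big_bush_mid scene 0.69 [271.6 254.3] [587.2 115.2]
big_bush_mid scene 0.58 [288.9 196.4] [480.6  18.2]
big_bush_mid top 0.73 [198.7 200.2] [585.2 120.5]
big_bush_mid top 0.56 [249.6 246.7] [474.4   4.8]
small_bush_mid scene 0.82 [314.8 227.8] [473.7 108.9]
small_bush_mid top 0.56 [207.6 249. ] [471.3 102.6]
d_bush_mid scene 0.65 [268.9 153.2] [ 452.8 -109.7]
d_bush_mid top 0.72 [298.7 250.8] [ 461.5 -109.4]
bump_stop_mid scene 0.63 [224.3 175.8] [ 579.3 -100.3]
bump_stop_mid top 0.87 [289.4 196.7] [587.8 -90.8]
stud_mount_mid scene 0.8 [204.5 229.9] [680.   -1.8]
stud_mount_mid top 0.52 [254.5 158.2] [680.4 -12. ]
long_tray scene 0.6 [224.3 113.8] [ 475.6 -294.8]
long_tray top 0.92 [375.2 242.8] [ 473.8 -296.6]
long_tray top 0.28 [290.7 161.8] [ 674.3 -100.2]
long_tray top 0.22 [295.4 250.7] [ 460.2 -104.4]
short_tray scene 0.74 [351.3 317. ] [516.1 294.4]
short_tray top 0.69 [125.1 231.6] [516.4 300. ]
plain_bush_mid scene 0.72 [246.4 212.2] [581.8   4.2]
plain_bush_mid top 0.61 [248.1 198.5] [586.4   5.4]
nylon_ring_mid scene 0.51 [189.9 201.8] [673.5 -91.3]
nylon_ring_mid top 0.47 [289.2 165.4] [664.4 -95.4]
spacer_tube_mid scene 0.72 [229.  279.1] [686.2 115.4]
spacer_tube_mid top 0.61 [202.  156.7] [688.  111.6]
```

The scene shows one black flanged large-size candidate at about (427,397) on the 800×600 picture. The purple look-alike is at (452,303) and the plain bush without a flange at (389,332). The long tray is at (348,178) and the short tray at (551,499). I'll check these in enlarged crops.

Run:
```python
from h import *
a=manip.get_image("scene")["img"]; 
cv2.imwrite("pics/crop_s.png",cv2.resize(a[145:305,185:395,::-1],(788,600),interpolation=cv2.INTER_CUBIC))
b=manip.get_image("top"); t=b["img"]
cv2.imwrite("pics/crop_t.png",cv2.resize(t[130:280,170:330,::-1],(640,600),interpolation=cv2.INTER_CUBIC))
l=cv2.resize(t[180:300,340:410,::-1],(350,600),interpolation=cv2.INTER_CUBIC)
r=cv2.resize(t[180:300,90:160,::-1],(350,600),interpolation=cv2.INTER_CUBIC)
cv2.imwrite("pics/crop_tr.png",np.hstack([l,r]))
```

```text
(no output)
```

View pics/crop_s.png

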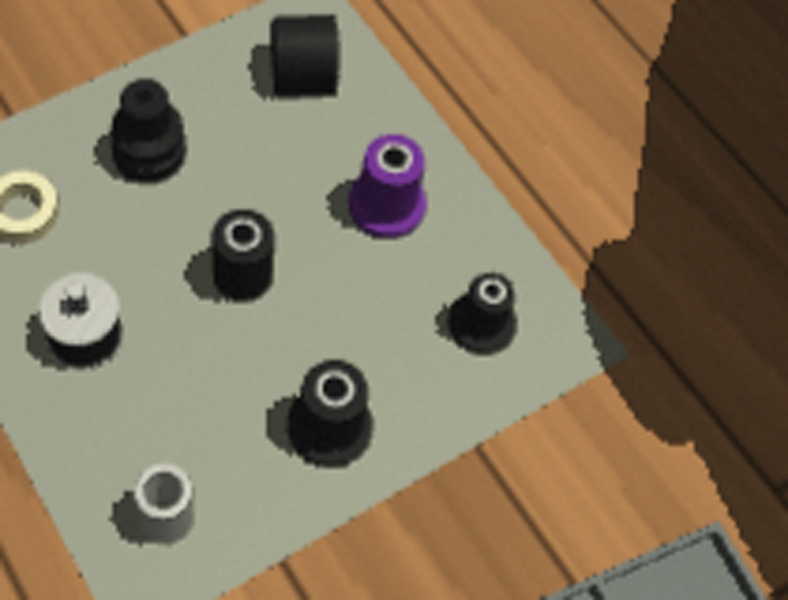

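View pics/crop_t.png

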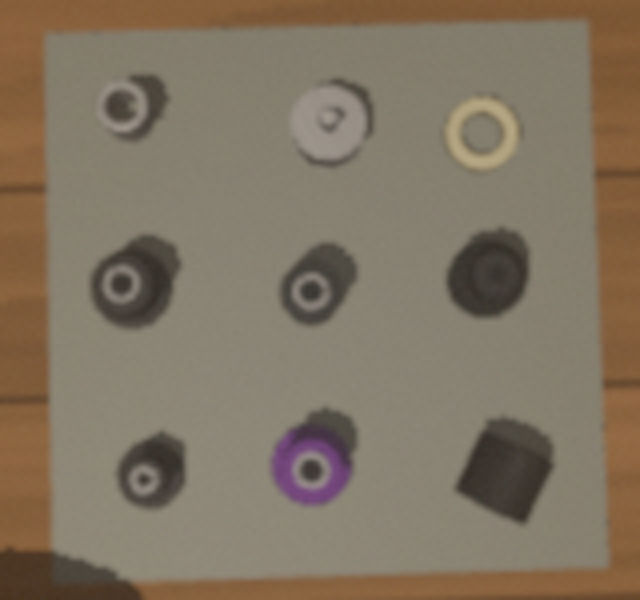

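View pics/crop_tr.png

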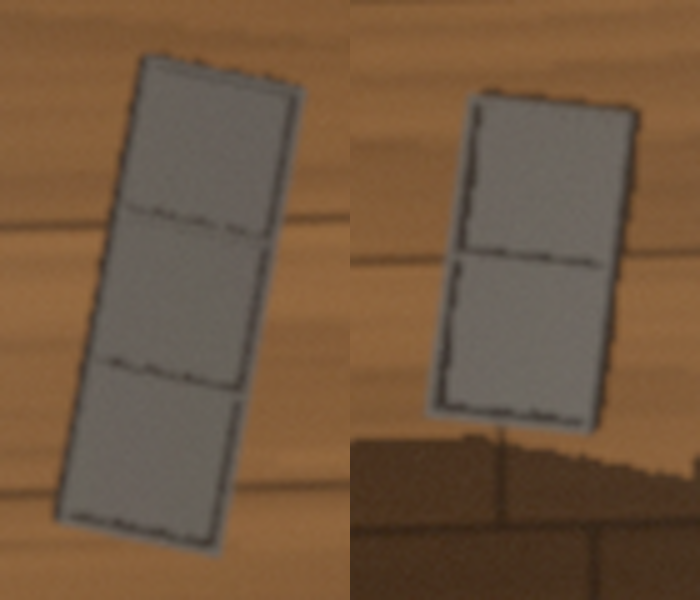

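Run:
```python
from h import *
T=manip.get_image("top");S=manip.get_image("scene")
def f(im,c,s,off,z): return at_z(im,[(c[0]+.5)/s-.5+off[0],(c[1]+.5)/s-.5+off[1]],z)[:2]*1000
t=lambda c,z:f(T,c,4,(170,130),z); s=lambda c,z:f(S,c,3.752,(185,145),z)
for n,a,b,z in [("big",(122,284),(335,389),.054),("small",(144,480),(492,291),.042),("stud",(329,124),(80,310),.036),("bump",(493,273),(145,94),.062),("purple",(311,470),(394,158),.054)]:
    print(n,t(a,z).round(1),s(b,z).round(1))
# D: lower corners etc in top
for c,z in [((456,490),.0),((526,524),.0),((552,462),.022),((490,430),.022)]: print("D",t(c,z).round(1))
for nm,off,cs in [("long",(340,180),[(142,55),(303,90),(218,555),(55,520)]),("short",(90,180),[(117,95),(288,108),(247,432),(78,415)])]:
    p=np.array([f(T,c,5,off,.012) for c in cs]); d=(p[0]-p[3]+p[1]-p[2])/2
    print(nm,p.round(1).tolist(),p.mean(0).round(1),np.linalg.norm(d).round(1),np.degrees(np.arctan2(d[1],d[0])).round(1))
```

```text
big [582.6 114. ] [583.8 115.6]
small [471.5 104.9] [473.2 106.2]
stud [673.7  -5.6] [675.6  -2.3]
bump [583.1 -95. ] [582.2 -96.4]
purple [475.4   9.9] [476.8  10.9]
D [457.6 -76.2]
D [ 436.3 -117.3]
D [ 474.1 -130.7]
D [493.6 -95.1]
long [[598.8, -281.2], [580.1, -357.6], [362.5, -306.2], [380.9, -230.1]] [ 480.6 -293.8] 223.6 -13.2
short [[595.0, 324.3], [586.8, 243.9], [435.6, 264.3], [445.7, 342.9]] [515.8 293.9] 151.5 -7.4
```

The crop confirms it: the black flanged bush at scene-crop (335,410) is the wider-flanged one. The purple one at (390,190) is the look-alike, and the smaller one at (490,315) is the small flanged bush. Now I'll move above the big bush.

arm_command:
  moves:
    - [20, -50, -40, -0.12, 0, 0, 85]
    - [40, -150, -120, -0.12, 0, 0, 85]
    - [60, -250, -200, -0.12, 0, 0, 85]
    - [90, -517, -431, -0.12, 0, 0, 85]
    - [90, -517, -431, -0.12, 0, 0, 85]
    - [90, -517, -431, -0.12, 0, 0, 85]
    - [90, -517, -431, -0.12, 0, 0, 85]
    - [90, -517, -431, -0.12, 0, 0, 85]
    - [90, -517, -431, -0.12, 0, 0, 85]
    - [90, -517, -431, -0.12, 0, 0, 85]
    - [90, -517, -431, -0.12, 0, 0, 85]
    - [90, -517, -431, -0.12, 0, 0, 85]
    - [90, -517, -431, -0.12, 0, 0, 85]
    - [90, -517, -431, -0.12, 0, 0, 85]
    - [90, -517, -431, -0.12, 0, 0, 85]
    - [90, -517, -431, -0.12, 0, 0, 85]
  newtons: 40

```text
clock: 3.4
eef_pos: [0.5832, 0.1163, 0.1585]
tool_rot: [[0.0, -0.98, 0.199], [0.0, 0.199, 0.98], [-1.0, -0.0, 0.0]]
force: [0.6, -0.7, 0.7]
gripper_width: 0.085
```

```bash
cat >> h.py <<'E'
def st():
    s=manip.read_state(); R=np.array(s["tool_rot"]); p=np.array(s["eef_pos"])*1000
    print("t",round(s["clock"],2),"tcp",p.round(1),"jaw",np.degrees(np.arctan2(R[1,2],R[0,2])).round(1),"down",R[:,0].round(3),"F",np.round(s["force"],1),"w",round(s["gripper_width"]*1000,1),"q",np.round(s["joint_pos"],2))
    return s,p,R
def to(x,y,z,jaw=None,tilt=True):
    s,p,R=st(); sh=R.T@(np.array([x,y,z])-p); print("shift",sh.round(1))
    if jaw is not None:
        a=np.radians(jaw); zz=np.array([np.cos(a),np.sin(a),0]); xx=np.array([0,0,-1.]); G=np.stack([xx,np.cross(zz,xx),zz],1)
        print("rotvec",cv2.Rodrigues(R.T@G)[0].ravel().round(4))
E
python3 - <<'E'
from h import *
st()
r=manip.get_image("wrist"); cv2.imwrite("pics/w1.png",r["img"][:,:,::-1]); print(r["position"],r["rotation"])
for n,p in dict(big=(583,115,54),D=(457,-108,22)).items(): print(n,proj(r,np.array(p)/1000))
E
```

```text
t 3.4 tcp [583.2 116.3 158.5] jaw 78.5 down [ 0.  0. -1.] F [ 0.6 -0.7  0.7] w 85.0 q [-0.24  0.56 -0.08  1.98  0.07  0.61  1.01]
[0.51695251 0.12844974 0.28483937] [[ 1.98635907e-01 -9.45122903e-01 -2.59396365e-01]
 [ 9.80072932e-01  1.91797444e-01  5.16796717e-02]
 [ 9.07918313e-04 -2.64492794e-01  9.64387234e-01]]
big [250.16257759 191.9568992 ]
D [-49.16975206  87.58770314]
```

View pics/w1.png

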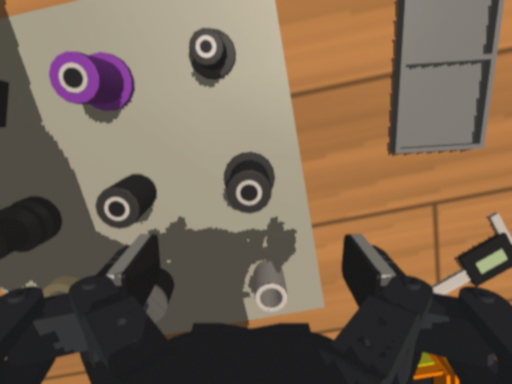

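The wrist view shows the big bush's sleeve at (249,192), where I predicted (250,192). The purple one is at (75,77) and the plain bush at (118,208). Descending to grasp.

arm_command:
  moves:
    - [40, 0, -1, 0, 0, 0, 85]
    - [80, 0, -1, 0, 0, 0, 85]
    - [105, 0, -1, 0, 0, 0, 85]
    - [122, 0, -1, 0, 0, 0, 85]
    - [122, 0, -1, 0, 0, 0, 85]
    - [122, 0, -1, 0, 0, 0, 20]
    - [122, 0, -1, 0, 0, 0, 20]
    - [122, 0, -1, 0, 0, 0, 20]
    - [122, 0, -1, 0, 0, 0, 20]
    - [122, 0, -1, 0, 0, 0, 20]
    - [122, 0, -1, 0, 0, 0, 20]
  newtons: 40

```text
clock: 4.82
eef_pos: [0.5837, 0.1145, 0.0373]
tool_rot: [[0.001, -0.98, 0.201], [0.0, 0.201, 0.98], [-1.0, -0.001, 0.001]]
force: [-1.4, 0.1, 6.0]
gripper_width: 0.0347
```

Run:
```python
from h import *
to(479,-294,160,78)
```

```text
t 4.83 tcp [583.7 114.5  37.3] jaw 78.4 down [ 0.001  0.    -1.   ] F [-1.4  0.1  6. ] w 34.7 q [-0.25  0.74 -0.05  2.04  0.1   0.36  0.98]
shift [-123.    20.5 -421.1]
rotvec [0.0075 0.0006 0.0013]
```

arm_command:
  moves:
    - [-30, 0, 0, 0, 0, 0, 20]
    - [-70, 0, 0, 0, 0, 0, 20]
    - [-100, -2, -15, 0, 0, 0, 20]
    - [-105, -7, -55, 0, 0, 0, 20]
    - [-105, -13, -100, 0, 0, 0, 20]
    - [-105, -19, -150, 0, 0, 0, 20]
    - [-105, -26, -200, 0, 0, 0, 20]
    - [-105, -32, -250, 0, 0, 0, 20]
    - [-105, -38, -300, 0, 0, 0, 20]
    - [-105, -45, -350, 0, 0, 0, 20]
    - [-105, -51, -395, 0, 0, 0, 20]
    - [-105, -54, -415, 0, 0, 0, 20]
    - [-105, -54, -423, 0, 0, 0, 20]
    - [-105, -54, -423, 0, 0, 0, 20]
    - [-105, -54, -423, 0, 0, 0, 20]

```text
clock: 6.7
eef_pos: [0.5519, -0.3089, 0.1414]
tool_rot: [[0.0, -0.98, 0.198], [0.001, 0.198, 0.98], [-1.0, 0.0, 0.001]]
force: [0.4, 0.3, -0.9]
gripper_width: 0.035
```

Run:
```python
from h import *
to(552,-311,41,77)
r=manip.get_image("wrist"); im=r["img"][:,:,::-1].copy()
a=np.radians(-13.2);c=np.array([480,-294])
for dx in(-113,-37,37,113):
    for dy in(-39,39):
        p=c+np.array([[np.cos(a),-np.sin(a)],[np.sin(a),np.cos(a)]])@[dx,dy]
        u=proj(r,np.array([*p,12])/1000)
        cv2.circle(im,tuple(int(v) for v in u),2,(0,0,255),-1)
cv2.imwrite("pics/w2.png",im)
```

```text
t 6.7 tcp [ 551.9 -308.9  141.4] jaw 78.6 down [ 0.     0.001 -1.   ] F [ 0.4  0.3 -0.9] w 35.0 q [ 0.52  0.62 -0.14  1.9   0.14  0.63  1.66]
shift [100.4  -0.5  -2.1]
rotvec [ 0.0274  0.0008 -0.0001]
```

View pics/w2.png

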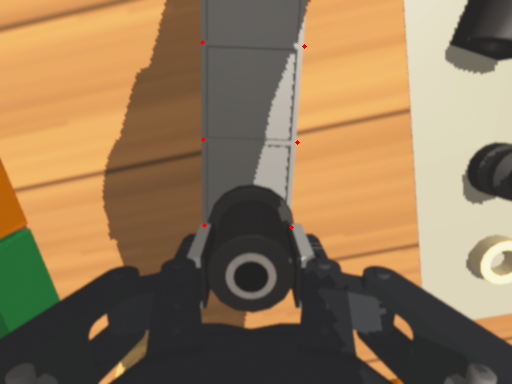

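The drawn tray corners match the picture within about 3 px, and the bush is held upright over the +x pocket at about (250,230). Lowering it and releasing.

arm_command:
  moves:
    - [35, 0, -3, 0, 0, 0, 20]
    - [70, 0, -3, 0, 0, 0, 20]
    - [88, 0, -3, 0, 0, 0, 20]
    - [96, 0, -3, 0, 0, 0, 20]
    - [100, 0, -3, 0, 0, 0, 20]
    - [100, 0, -3, 0, 0, 0, 20]
    - [100, 0, -3, 0, 0, 0, 20]
    - [100, 0, -3, 0, 0, 0, 60]
    - [100, 0, -3, 0, 0, 0, 60]
    - [100, 0, -3, 0, 0, 0, 60]
    - [80, 0, -3, 0, 0, 0, 60]
    - [40, 0, -3, 0, 0, 0, 60]
    - [0, 0, -3, 0, 0, 0, 75]
    - [0, 0, -3, 0, 0, 0, 85]

```text
clock: 8.5
eef_pos: [0.5525, -0.3147, 0.1459]
tool_rot: [[0.006, -0.98, 0.201], [-0.003, 0.201, 0.98], [-1.0, -0.007, -0.002]]
force: [-0.9, -0.1, 0.5]
gripper_width: 0.0848
```

Run:
```python
from h import *
st()
r=manip.get_image("wrist"); im=r["img"][:,:,::-1].copy()
s=manip.get_image("scene"); im2=s["img"][:,:,::-1]
cv2.imwrite("pics/w3.png",np.hstack([cv2.resize(im,(400,300)),cv2.resize(im2[60:210,170:370],(400,300),interpolation=cv2.INTER_CUBIC)]))
```

```text
t 8.5 tcp [ 552.5 -314.7  145.9] jaw 78.4 down [ 0.006 -0.003 -1.   ] F [-0.9 -0.1  0.5] w 84.8 q [ 0.53  0.61 -0.15  1.9   0.14  0.63  1.66]
```

View pics/w3.png

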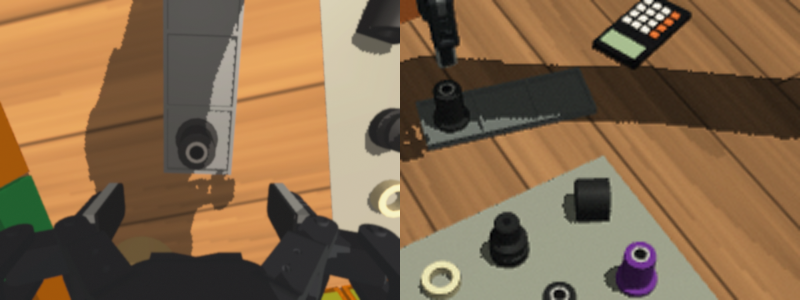

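The wrist view shows the bush upright inside the end pocket at (195,150). Now above the D-bush.

arm_command:
  moves:
    - [-15, 30, 42, 0, 0, 0, 85]
    - [-24, 65, 88, 0, 0, 0, 85]
    - [-24, 100, 135, 0, 0, 0, 85]
    - [-24, 125, 168, 0, 0, 0, 85]
    - [-24, 135, 181, 0, 0, 0, 85]
    - [-24, 135, 181, 0, 0, 0, 85]
    - [-24, 135, 181, 0, 0, 0, 85]
    - [-24, 135, 181, 0, 0, 0, 85]

```text
clock: 9.6
eef_pos: [0.4553, -0.1106, 0.1651]
tool_rot: [[0.0, -0.979, 0.202], [-0.0, 0.202, 0.979], [-1.0, -0.0, -0.0]]
force: [0.8, 1.1, -0.0]
gripper_width: 0.085
```

Run:
```python
from h import *
st()
r=manip.get_image("wrist"); im=r["img"][:,:,::-1]
print(proj(r,[.457,-.109,.022]),manip.tip_of("d_bush_mid","wrist")[:2],manip.tip_of("bump_stop_mid","wrist")[:2])
print(r["K"][0],r["position"],r["rotation"])
cv2.imwrite("pics/w4.png",np.vstack([im]));cv2.imwrite("pics/w4c.png",cv2.resize(im[90:250,150:350],(750,600),interpolation=cv2.INTER_CUBIC))
np.save("w4.npy",r,allow_pickle=True)
```

```text
t 9.6 tcp [ 455.3 -110.6  165.1] jaw 78.3 down [ 0. -0. -1.] F [ 0.8  1.1 -0. ] w 85.0 q [ 0.22  0.43 -0.13  2.25  0.13  0.47  1.35]
[253.76838076 181.34724604] [] [{'location': [293.7, 301.4], 'score': 0.61}]
[307.37421514   0.         250.51016416] [ 0.38908353 -0.09814637  0.29148344] [[ 2.01889901e-01 -9.44485367e-01 -2.59206210e-01]
 [ 9.79408097e-01  1.94825466e-01  5.29416402e-02]
 [ 4.97366171e-04 -2.64557043e-01  9.64369910e-01]]
```

View pics/w4.png

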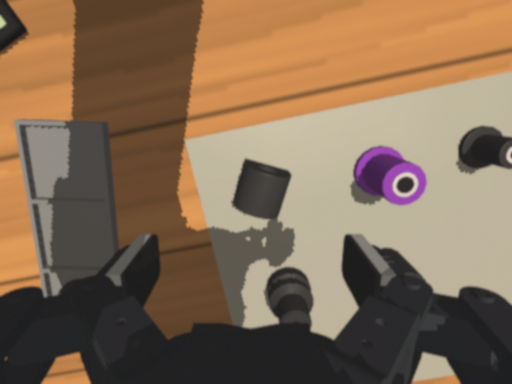

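View pics/w4c.png

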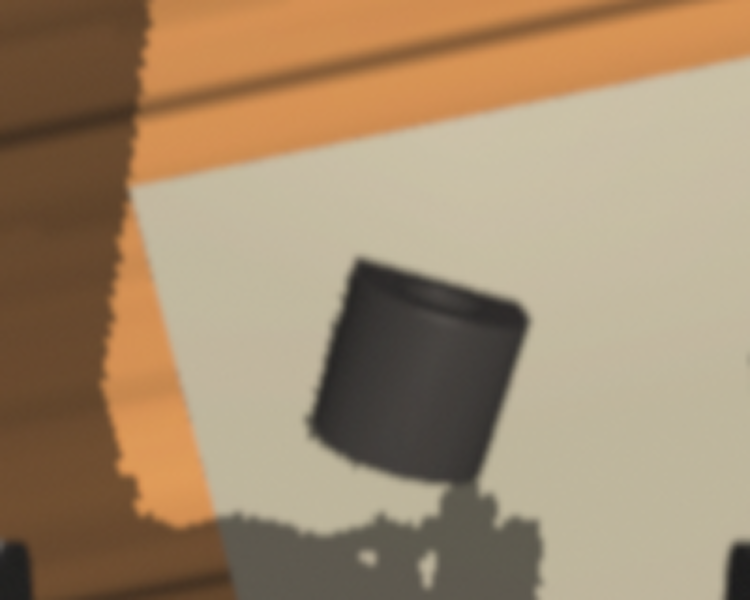

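Run:
```python
from h import *
r=np.load("w4.npy",allow_pickle=True).item()
f=lambda c,z:at_z(r,[(c[0]+.5)/3.75-.5+150,(c[1]+.5)/3.75-.5+90],z)[:2]*1000
def ang(a,b): d=b-a; return np.degrees(np.arctan2(d[1],d[0])).round(1),np.linalg.norm(d).round(1)
a,b=f((357,260),.022),f((312,425),.022); c,d=f((528,318),.022),f((478,482),.022)
print(a,b,c,d,ang(a,b),ang(c,d))
e,g=f((357,260),.0),f((515,303),.0); print(e,g,ang(e,g))
# model overlay fit: silhouette IoU over x,y,yaw
im=r["img"].astype(int); m=(im.max(2)<75).astype(np.uint8); m[:120]=0;m[225:]=0;m[:,:228]=0;m[:,295:]=0
n,l,s,cc=cv2.connectedComponentsWithStats(m); k=1+s[1:,4].argmax(); m=(l==k)
print(s[k])
th=np.linspace(0,np.pi,25)
prof=[(-22,0),(22,0)]+[(22*np.cos(t),22+22*np.sin(t)) for t in th]
def mask(x,y,a):
    ca,sa=np.cos(a),np.sin(a); P=[]
    for u in(-20,20):
        for v,z in prof: P.append(proj(r,np.array([x+ca*u-sa*v,y+sa*u+ca*v,z])/1000))
    h=cv2.convexHull(np.array(P,np.float32)); o=np.zeros(m.shape,np.uint8); cv2.fillPoly(o,[np.int32(np.round(h*16))],1,shift=4); return o>0
from scipy.optimize import minimize
fn=lambda p:-(mask(*p[:2],np.radians(p[2]))&m).sum()/(mask(*p[:2],np.radians(p[2]))|m).sum()
best=min((minimize(fn,[460,-109,a0],method="Nelder-Mead",options=dict(initial_simplex=[[460,-109,a0],[466,-109,a0],[460,-103,a0],[460,-109,a0+10]])) for a0 in(-40,-20,0,20,-60)),key=lambda q:q.fun)
print(best.x,best.fun)
to(best.x[0],best.x[1],28,best.x[2]);to(best.x[0],best.x[1],28,best.x[2]+180)
```

```text
[ 435.32608749 -112.6828706 ] [ 473.26168564 -132.00782813] [457.37387859 -75.43421248] [496.22785959 -94.70466308] (np.float64(-27.0), np.float64(42.6)) (np.float64(-26.4), np.float64(43.4))
[ 439.1012221  -113.86959627] [458.3489645  -76.20188423] (np.float64(62.9), np.float64(42.3))
[ 233  160   57   59 2306]
[ 466.63497006 -106.84251304   65.26900125] -0.894778170396545
t 9.75 tcp [ 455.  -110.1  165.2] jaw 78.4 down [ 0. -0. -1.] F [ 0.4 -0.  -0.6] w 84.9 q [ 0.22  0.43 -0.14  2.25  0.13  0.47  1.35]
shift [137.2 -10.8   5.5]
rotvec [ 2.286e-01 -1.000e-04  1.000e-04]
t 9.75 tcp [ 455.  -110.1  165.2] jaw 78.4 down [ 0. -0. -1.] F [ 0.4 -0.  -0.6] w 84.9 q [ 0.22  0.43 -0.14  2.25  0.13  0.47  1.35]
shift [137.2 -10.8   5.5]
rotvec [-2.913e+00 -1.000e-04 -1.000e-04]
```

The enlarged wrist crop shows the D-bush with its bore end face toward the robot at crop (440,290), and its side edges run at −27°. My silhouette fit locked on 90° off (65°) with an IoU of only 0.89, so I trust the visible edges. They give centre (466,−105) with the bore at −27°. I'll grip its flat end faces.

arm_command:
  moves:
    - [0, -5, 4, 0.18, 0, 0, 85]
    - [0, -10, 7, 0.36, 0, 0, 85]
    - [0, -10, 7, 0.54, 0, 0, 85]
    - [0, -10, 7, 0.72, 0, 0, 85]
    - [0, -10, 7, 0.9, 0, 0, 85]
    - [0, -10, 7, 1.08, 0, 0, 85]
    - [0, -10, 7, 1.26, 0, 0, 85]
    - [0, -10, 7, 1.44, 0, 0, 85]
    - [0, -10, 7, 1.62, 0, 0, 85]
    - [0, -10, 7, 1.78, 0, 0, 85]
    - [0, -10, 7, 1.84, 0, 0, 85]
    - [0, -10, 7, 1.84, 0, 0, 85]
    - [30, -10, 7, 1.84, 0, 0, 85]
    - [50, -10, 7, 1.84, 0, 0, 85]
    - [50, -10, 7, 1.84, 0, 0, 85]

```text
clock: 11.62
eef_pos: [0.4654, -0.1047, 0.1144]
tool_rot: [[-0.002, 0.453, 0.891], [0.0, 0.891, -0.453], [-1.0, -0.001, -0.002]]
force: [-0.4, -0.2, 0.1]
gripper_width: 0.0847
```

Run:
```python
from h import *
to(466,-105,28,-27)
r=manip.get_image("wrist"); im=r["img"][:,:,::-1]
cv2.imwrite("pics/w5.png",im)
```

```text
t 11.62 tcp [ 465.4 -104.7  114.4] jaw -26.9 down [-0.002  0.    -1.   ] F [-0.4 -0.2  0.1] w 84.7 q [-0.11  0.55  0.31  2.29 -0.47  0.36  0.12]
shift [86.4  0.   0.9]
rotvec [ 0.001  -0.0022  0.0006]
```

View pics/w5.png

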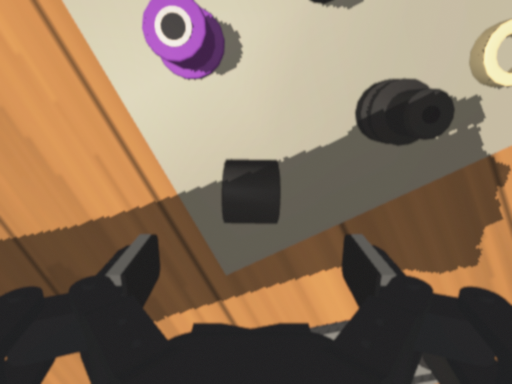

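The D-bush at (251,190) is now square to the jaws and centred between them. Descending.

arm_command:
  moves:
    - [40, 0, 0, 0, 0, 0, 85]
    - [70, 0, 0, 0, 0, 0, 85]
    - [86, 0, 1, 0, 0, 0, 85]
    - [86, 0, 1, 0, 0, 0, 85]
    - [86, 0, 1, 0, 0, 0, 25]
    - [86, 0, 1, 0, 0, 0, 25]
    - [86, 0, 1, 0, 0, 0, 25]
    - [86, 0, 1, 0, 0, 0, 25]
    - [86, 0, 1, 0, 0, 0, 25]
    - [86, 0, 1, 0, 0, 0, 25]
    - [60, 0, 1, 0, 0, 0, 25]
    - [20, 0, 1, 0, 0, 0, 25]
    - [-20, 0, 1, 0, 0, 0, 25]
    - [-20, 0, 1, 0, 0, 0, 25]

```text
clock: 13.42
eef_pos: [0.4681, -0.1049, 0.1379]
tool_rot: [[0.005, 0.453, 0.891], [-0.0, 0.891, -0.453], [-1.0, 0.002, 0.005]]
force: [-0.3, 0.1, -2.0]
gripper_width: 0.0393
```

Run:
```python
from h import *
to(408,-279,33,-27)
r=manip.get_image("wrist"); im=r["img"][:,:,::-1]
cv2.imwrite("pics/w6.png",im)
```

```text
t 13.43 tcp [ 468.1 -104.9  137.9] jaw -27.0 down [ 0.005 -0.    -1.   ] F [-0.3  0.1 -2. ] w 39.3 q [-0.16  0.52  0.37  2.27 -0.46  0.42  0.12]
shift [ 104.7 -182.6   24.9]
rotvec [ 0.0008  0.0046 -0.0019]
```

View pics/w6.png

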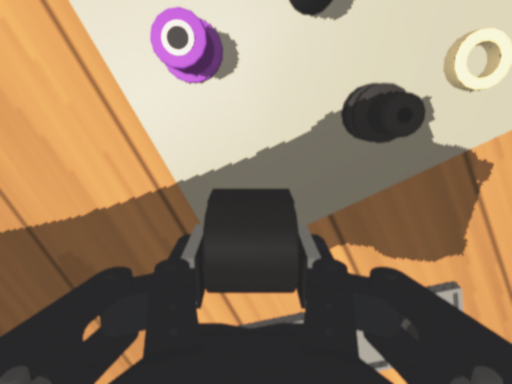

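arm_command:
  moves:
    - [0, -30, 4, 0, 0, 0, 25]
    - [0, -75, 10, 0, 0, 0, 25]
    - [0, -120, 16, 0, 0, 0, 25]
    - [0, -160, 22, 0, 0, 0, 25]
    - [0, -180, 25, 0, 0, 0, 25]
    - [0, -183, 25, 0, 0, 0, 25]
    - [0, -183, 25, 0, 0, 0, 25]
    - [0, -183, 25, 0, 0, 0, 25]

```text
clock: 14.48
eef_pos: [0.4065, -0.2782, 0.135]
tool_rot: [[-0.0, 0.452, 0.892], [0.001, 0.892, -0.452], [-1.0, 0.001, -0.001]]
force: [1.2, -0.3, -0.9]
gripper_width: 0.0393
```

Run:
```python
from h import *
to(408,-279,33,-27)
r=manip.get_image("wrist"); im=r["img"][:,:,::-1]
cv2.imwrite("pics/w7.png",im)
```

```text
t 14.47 tcp [ 406.5 -278.2  135. ] jaw -26.9 down [-0.     0.001 -1.   ] F [ 1.2 -0.3 -0.9] w 39.3 q [ 0.26  0.53  0.33  2.24 -0.4   0.43  0.44]
shift [ 1.02e+02 -1.00e-01  1.80e+00]
rotvec [ 0.002  -0.0007 -0.0005]
```

View pics/w7.png

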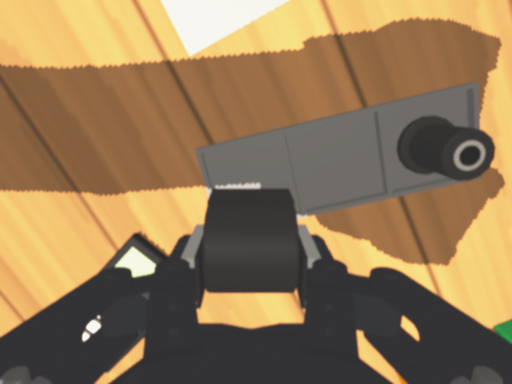

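Run:
```python
from h import *
r=manip.get_image("top")
for p in [(579,502),(622,484),(658,570),(615,588)]: print(at_z(r,np.array(p)/1.5625,.012)[:2]*1000)
```

```text
[ 292.80453063 -273.17122827]
[ 317.33524154 -339.07740854]
[ 190.23158625 -386.42546175]
[ 166.26455574 -320.93137323]
```

The calculator's nearest edge is at x≈0.31 and the finger only reaches x≈0.36, so it is clear. Placing.

arm_command:
  moves:
    - [35, 0, 2, 0, 0, 0, 25]
    - [70, 0, 2, 0, 0, 0, 25]
    - [90, 0, 2, 0, 0, 0, 25]
    - [98, 0, 2, 0, 0, 0, 25]
    - [102, 0, 2, 0, 0, 0, 25]
    - [102, 0, 2, 0, 0, 0, 25]
    - [102, 0, 2, 0, 0, 0, 25]
    - [102, 0, 2, 0, 0, 0, 58]
    - [102, 0, 2, 0, 0, 0, 58]
    - [102, 0, 2, 0, 0, 0, 58]
    - [80, 0, 2, 0, 0, 0, 58]
    - [40, 0, 2, 0, 0, 0, 58]
    - [-10, 0, 2, 0, 0, 0, 75]
    - [-40, 0, 2, 0, 0, 0, 85]
    - [-40, 0, 2, 0, 0, 0, 85]

```text
clock: 16.45
eef_pos: [0.4089, -0.2807, 0.1772]
tool_rot: [[0.004, 0.453, 0.891], [-0.002, 0.891, -0.453], [-1.0, 0.0, 0.004]]
force: [-0.4, 0.9, -0.5]
gripper_width: 0.0849
```

Run:
```python
from h import *
to(582.6,-95.7,150,-103)
r=manip.get_image("wrist"); im=r["img"][:,:,::-1]
cv2.imwrite("pics/w8.png",im)
```

```text
t 16.45 tcp [ 408.9 -280.7  177.2] jaw -27.0 down [ 0.004 -0.002 -1.   ] F [-0.4  0.9 -0.5] w 84.9 q [ 0.19  0.46  0.41  2.21 -0.36  0.53  0.41]
shift [ 27.6 243.6  70.9]
rotvec [ 1.3271  0.0033 -0.0028]
```

View pics/w8.png

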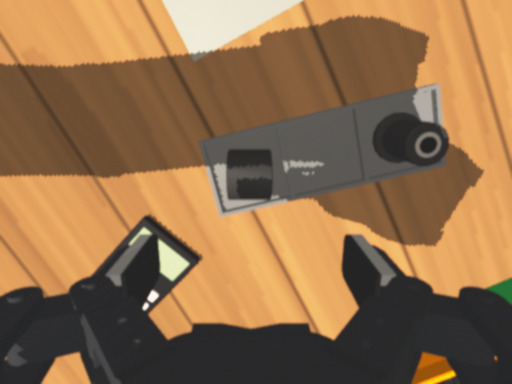

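The D-bush sits flat in the end pocket at (250,173) and the big bush is at (412,140). Next is the bump stop.

arm_command:
  moves:
    - [5, 30, 9, 0.17, 0, 0, 85]
    - [10, 70, 20, 0.34, 0, 0, 85]
    - [15, 110, 32, 0.51, 0, 0, 85]
    - [20, 150, 44, 0.68, 0, 0, 85]
    - [28, 190, 55, 0.85, 0, 0, 85]
    - [28, 225, 65, 1.02, 0, 0, 85]
    - [28, 244, 71, 1.19, 0, 0, 85]
    - [28, 244, 71, 1.33, 0, 0, 85]
    - [28, 244, 71, 1.33, 0, 0, 85]
    - [28, 244, 71, 1.33, 0, 0, 85]
    - [28, 244, 71, 1.33, 0, 0, 85]

```text
clock: 17.88
eef_pos: [0.5816, -0.0955, 0.1472]
tool_rot: [[-0.0, 0.974, -0.227], [0.0, -0.227, -0.974], [-1.0, -0.0, -0.0]]
force: [0.9, 0.4, 1.0]
gripper_width: 0.0852
```

Run:
```python
from h import *
to(582.6,-95.7,54,-103)
r=manip.get_image("wrist"); im=r["img"][:,:,::-1].copy()
print(proj(r,[.5826,-.0957,.062]),manip.tip_of("bump_stop_mid","wrist")[:1])
cv2.imwrite("pics/w9.png",im)
```

```text
t 17.88 tcp [581.6 -95.5 147.2] jaw -103.1 down [-0.  0. -1.] F [0.9 0.4 1. ] w 85.2 q [-0.44  0.72  0.81  2.04 -0.79  0.74 -0.93]
shift [93.2  1.  -0.1]
rotvec [-0.0025 -0.0002  0.0002]
[248.86528792 196.82339374] [{'location': [252.9, 186.3], 'score': 0.83}]
```

View pics/w9.png

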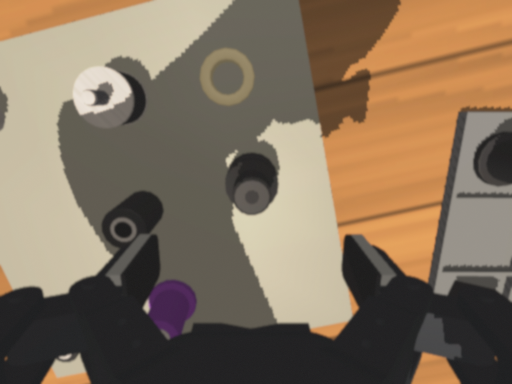

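The nose top at (251,196) agrees with the predicted (249,197). Grasping.

arm_command:
  moves:
    - [40, 1, 0, 0, 0, 0, 85]
    - [75, 1, 0, 0, 0, 0, 85]
    - [93, 1, 0, 0, 0, 0, 85]
    - [93, 1, 0, 0, 0, 0, 85]
    - [93, 1, 0, 0, 0, 0, 15]
    - [93, 1, 0, 0, 0, 0, 15]
    - [93, 1, 0, 0, 0, 0, 15]
    - [93, 1, 0, 0, 0, 0, 15]
    - [93, 1, 0, 0, 0, 0, 15]
    - [93, 1, 0, 0, 0, 0, 15]
    - [93, 1, 0, 0, 0, 0, 15]
  newtons: 40

```text
clock: 19.35
eef_pos: [0.5833, -0.0952, 0.0549]
tool_rot: [[0.001, 0.974, -0.228], [0.0, -0.228, -0.974], [-1.0, 0.001, -0.001]]
force: [-0.3, 0.4, 5.6]
gripper_width: 0.0273
```

Run:
```python
from h import *
to(480,-295,58,-103)
```

```text
t 19.35 tcp [583.3 -95.2  54.9] jaw -103.2 down [ 0.001  0.    -1.   ] F [-0.3  0.4  5.6] w 27.3 q [-0.34  0.82  0.65  2.07 -0.95  0.57 -0.8 ]
shift [ -3.3 -55.  218. ]
rotvec [-0.0032 -0.0006 -0.001 ]
```

arm_command:
  moves:
    - [-30, 0, 0, 0, 0, 0, 15]
    - [-65, 0, 0, 0, 0, 0, 15]
    - [-90, -5, 20, 0, 0, 0, 15]
    - [-90, -16, 65, 0, 0, 0, 15]
    - [-90, -28, 110, 0, 0, 0, 15]
    - [-90, -40, 160, 0, 0, 0, 15]
    - [-90, -50, 200, 0, 0, 0, 15]
    - [-90, -55, 217, 0, 0, 0, 15]
    - [-90, -55, 218, 0, 0, 0, 15]
    - [-90, -55, 218, 0, 0, 0, 15]

```text
clock: 20.6
eef_pos: [0.4805, -0.2935, 0.144]
tool_rot: [[0.0, 0.974, -0.226], [0.001, -0.226, -0.974], [-1.0, -0.0, -0.001]]
force: [0.4, 0.7, -1.4]
gripper_width: 0.0277
```

Run:
```python
from h import *
to(480,-295,59,-103)
r=manip.get_image("wrist"); im=r["img"][:,:,::-1].copy()
cv2.imwrite("pics/w10.png",im)
```

```text
t 20.6 tcp [ 480.5 -293.5  144. ] jaw -103.1 down [ 0.     0.001 -1.   ] F [ 0.4  0.7 -1.4] w 27.7 q [-0.04  0.67  0.76  2.09 -0.76  0.67 -0.56]
shift [85.  -0.1  1.6]
rotvec [-0.0015 -0.0011  0.0002]
```

View pics/w10.png

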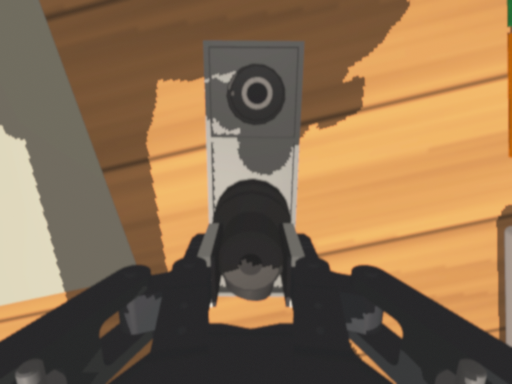

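The bump stop hangs upright and centred across the tray at (253,240). Placing it in the middle pocket.

arm_command:
  moves:
    - [30, 0, 2, 0, 0, 0, 15]
    - [60, 0, 2, 0, 0, 0, 15]
    - [76, 0, 2, 0, 0, 0, 15]
    - [82, 0, 2, 0, 0, 0, 15]
    - [85, 0, 2, 0, 0, 0, 15]
    - [85, 0, 2, 0, 0, 0, 15]
    - [85, 0, 2, 0, 0, 0, 15]
    - [85, 0, 2, 0, 0, 0, 50]
    - [85, 0, 2, 0, 0, 0, 50]
    - [85, 0, 2, 0, 0, 0, 50]
    - [65, 0, 2, 0, 0, 0, 50]
    - [30, 0, 2, 0, 0, 0, 50]
    - [0, 0, 2, 0, 0, 0, 75]
    - [-30, 0, 2, 0, 0, 0, 85]
    - [-30, 0, 2, 0, 0, 0, 85]

```text
clock: 22.52
eef_pos: [0.4799, -0.2975, 0.1761]
tool_rot: [[0.003, 0.974, -0.228], [-0.001, -0.228, -0.974], [-1.0, 0.003, 0.001]]
force: [0.4, -0.3, 0.8]
gripper_width: 0.0851
```

Run:
```python
from h import *
to(472.5,105.5,150,-90)
r=manip.get_image("wrist"); im=r["img"][:,:,::-1].copy()
im2=manip.get_image("scene")["img"][:,:,::-1]
cv2.imwrite("pics/w11.png",np.hstack([cv2.resize(im,(400,300)),cv2.resize(im2[60:210,170:370],(400,300),interpolation=cv2.INTER_CUBIC)]))
```

```text
t 22.52 tcp [ 479.9 -297.5  176.1] jaw -103.2 down [ 0.003 -0.001 -1.   ] F [ 0.4 -0.3  0.8] w 85.1 q [-0.07  0.64  0.81  2.07 -0.71  0.73 -0.6 ]
shift [  25.5  -99.2 -390.7]
rotvec [-0.23    0.001  -0.0032]
```

View pics/w11.png

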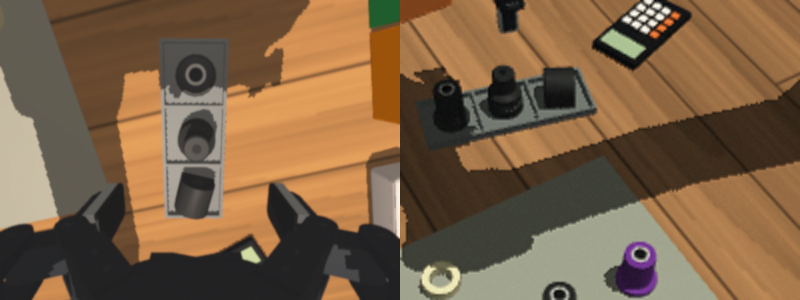

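All three parts stand in the long tray, at (195,75), (195,140) and (193,193). Next is the small bush.

arm_command:
  moves:
    - [0, -8, -30, -0.17, 0, 0, 85]
    - [0, -20, -75, -0.34, 0, 0, 85]
    - [0, -32, -125, -0.51, 0, 0, 85]
    - [0, -45, -175, -0.68, 0, 0, 85]
    - [0, -57, -225, -0.85, 0, 0, 85]
    - [10, -70, -275, -1.02, 0, 0, 85]
    - [20, -82, -325, -1.19, 0, 0, 85]
    - [25, -93, -370, -1.36, 0, 0, 85]
    - [25, -99, -390, -1.53, 0, 0, 85]
    - [25, -99, -391, -1.62, 0, 0, 85]
    - [25, -99, -391, -1.62, 0, 0, 85]
    - [25, -99, -391, -1.62, 0, 0, 85]

```text
clock: 24.12
eef_pos: [0.4717, 0.1058, 0.1489]
tool_rot: [[-0.001, 0.183, 0.983], [-0.0, 0.983, -0.183], [-1.0, -0.0, -0.001]]
force: [0.4, -0.8, 0.6]
gripper_width: 0.0849
```

Run:
```python
from h import *
to(472.5,105.5,29,-9)
r=manip.get_image("wrist"); im=r["img"][:,:,::-1].copy()
print(proj(r,[.4725,.1055,.042]),manip.tip_of("small_bush_mid","wrist")[:2])
cv2.imwrite("pics/w12.png",im)
```

```text
t 24.12 tcp [471.7 105.8 148.9] jaw -10.5 down [-0.001 -0.    -1.   ] F [ 0.4 -0.8  0.6] w 84.9 q [-0.6   0.5   0.37  2.25 -0.41  0.45 -0.08]
shift [ 1.199e+02 -1.000e-01  9.000e-01]
rotvec [-0.0268 -0.0008  0.0005]
[252.29178842 189.34169042] [{'location': [251.6, 187.7], 'score': 0.92}]
```

View pics/w12.png

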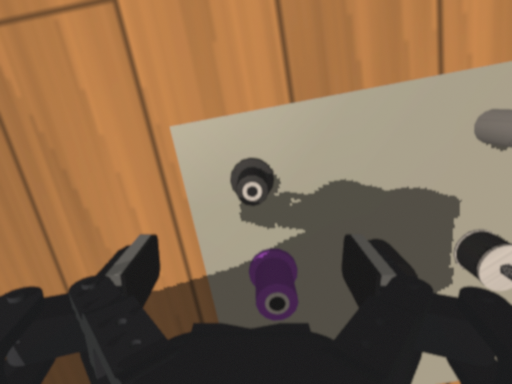

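The small bush's sleeve is at (252,190), as predicted, and the purple one at (275,300) is clear of the jaws. Grasping.

arm_command:
  moves:
    - [40, 0, 1, 0, 0, 0, 85]
    - [80, 0, 1, 0, 0, 0, 85]
    - [108, 0, 1, 0, 0, 0, 85]
    - [119, 0, 1, 0, 0, 0, 85]
    - [119, 0, 1, 0, 0, 0, 85]
    - [119, 0, 1, 0, 0, 0, 12]
    - [119, 0, 1, 0, 0, 0, 12]
    - [119, 0, 1, 0, 0, 0, 12]
    - [119, 0, 1, 0, 0, 0, 12]
    - [119, 0, 1, 0, 0, 0, 12]
    - [119, 0, 1, 0, 0, 0, 12]
    - [119, 0, 1, 0, 0, 0, 12]
  newtons: 35

```text
clock: 25.72
eef_pos: [0.4732, 0.1064, 0.031]
tool_rot: [[0.001, 0.18, 0.984], [0.001, 0.984, -0.18], [-1.0, 0.001, 0.001]]
force: [-0.1, 0.2, 7.2]
gripper_width: 0.0249
```

Run:
```python
from h import *
to(553,289,34,-9)
```

```text
t 25.73 tcp [473.2 106.4  31. ] jaw -10.4 down [ 0.001  0.001 -1.   ] F [-0.1  0.2  7.2] w 24.9 q [-0.43  0.71  0.13  2.3  -0.55  0.16  0.04]
shift [ -2.9 194.   45.6]
rotvec [-0.0237  0.0009 -0.0007]
```

arm_command:
  moves:
    - [-30, 0, 0, 0, 0, 0, 12]
    - [-70, 0, 0, 0, 0, 0, 12]
    - [-95, 20, 5, 0, 0, 0, 12]
    - [-100, 60, 14, 0, 0, 0, 12]
    - [-100, 105, 25, 0, 0, 0, 12]
    - [-100, 150, 35, 0, 0, 0, 12]
    - [-100, 182, 43, 0, 0, 0, 12]
    - [-100, 194, 46, 0, 0, 0, 12]
    - [-100, 194, 46, 0, 0, 0, 12]
    - [-100, 194, 46, 0, 0, 0, 12]

```text
clock: 26.98
eef_pos: [0.5527, 0.2869, 0.1303]
tool_rot: [[-0.001, 0.182, 0.983], [-0.001, 0.983, -0.182], [-1.0, -0.001, -0.0]]
force: [0.0, -0.1, -0.4]
gripper_width: 0.0248
```

Run:
```python
from h import *
to(553,290,35.5,-10)
r=manip.get_image("wrist"); im=r["img"][:,:,::-1].copy()
a=np.radians(-7.4);c=np.array([516,294])
for dx in(-76,0,76):
    for dy in(-39,39):
        p=c+np.array([[np.cos(a),-np.sin(a)],[np.sin(a),np.cos(a)]])@[dx,dy]
        u=proj(r,np.array([*p,12])/1000)
        cv2.circle(im,tuple(int(v) for v in u),2,(0,0,255),-1)
cv2.imwrite("pics/w13.png",im)
```

```text
t 26.98 tcp [552.7 286.9 130.3] jaw -10.5 down [-0.001 -0.001 -1.   ] F [ 0.  -0.1 -0.4] w 24.8 q [-0.85  0.66  0.44  1.96 -0.46  0.62 -0.3 ]
shift [94.8  3.2 -0.2]
rotvec [-0.0082 -0.0005  0.0009]
```

View pics/w13.png

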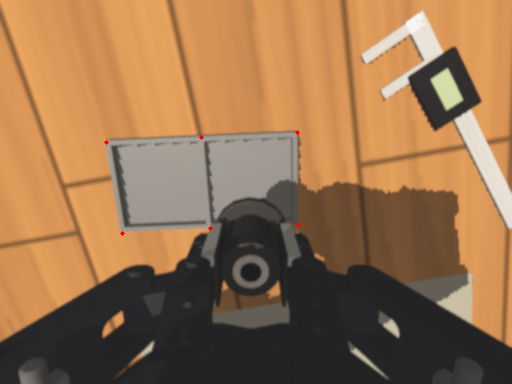

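The short tray model fits the picture. The small bush hangs upright over the right pocket at (252,240), and I need to shift about 3 mm along tool y. Placing.

arm_command:
  moves:
    - [35, 3, 0, 0, 0, 0, 12]
    - [68, 4, 0, 0, 0, 0, 12]
    - [86, 4, 0, 0, 0, 0, 12]
    - [92, 4, 0, 0, 0, 0, 12]
    - [95, 4, 0, 0, 0, 0, 12]
    - [95, 4, 0, 0, 0, 0, 12]
    - [95, 4, 0, 0, 0, 0, 12]
    - [95, 4, 0, 0, 0, 0, 45]
    - [95, 4, 0, 0, 0, 0, 45]
    - [95, 4, 0, 0, 0, 0, 45]
    - [75, 4, 0, 0, 0, 0, 45]
    - [40, 4, 0, 0, 0, 0, 45]
    - [0, 4, 0, 0, 0, 0, 75]
    - [-20, 4, 0, 0, 0, 0, 85]
    - [-20, 4, 0, 0, 0, 0, 85]

```text
clock: 28.9
eef_pos: [0.5547, 0.2931, 0.153]
tool_rot: [[0.003, 0.18, 0.984], [0.002, 0.984, -0.18], [-1.0, 0.003, 0.003]]
force: [-0.6, 0.2, -0.2]
gripper_width: 0.0852
```

Run:
```python
from h import *
to(674.5,-4,150,-10)
r=manip.get_image("wrist"); im=r["img"][:,:,::-1].copy()
cv2.imwrite("pics/w14.png",im)
```

```text
t 28.9 tcp [554.7 293.1 153. ] jaw -10.4 down [ 0.003  0.002 -1.   ] F [-0.6  0.2 -0.2] w 85.2 q [-0.88  0.64  0.47  1.94 -0.45  0.67 -0.31]
shift [   2.7 -270.6  171.3]
rotvec [-0.0064  0.0028 -0.0028]
```

View pics/w14.png

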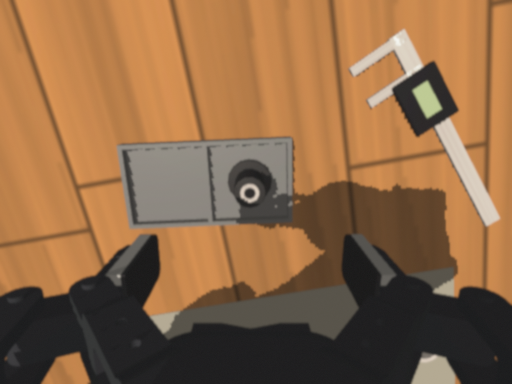

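The small bush stands in the right pocket at (250,188). On to the studded mount.

arm_command:
  moves:
    - [0, -30, 19, 0, 0, 0, 85]
    - [0, -75, 47, 0, 0, 0, 85]
    - [0, -120, 76, 0, 0, 0, 85]
    - [0, -165, 104, 0, 0, 0, 85]
    - [0, -210, 133, 0, 0, 0, 85]
    - [0, -250, 158, 0, 0, 0, 85]
    - [0, -270, 171, 0, 0, 0, 85]
    - [0, -270, 171, 0, 0, 0, 85]
    - [0, -270, 171, 0, 0, 0, 85]
    - [0, -270, 171, 0, 0, 0, 85]

```text
clock: 30.2
eef_pos: [0.6729, -0.0019, 0.1499]
tool_rot: [[-0.001, 0.178, 0.984], [0.001, 0.984, -0.178], [-1.0, 0.001, -0.001]]
force: [-0.3, 0.1, -0.3]
gripper_width: 0.0849
```

Run:
```python
from h import *
to(674.5,-4,31,-10)
r=manip.get_image("wrist"); im=r["img"][:,:,::-1].copy()
print(proj(r,[.6745,-.004,.036]),proj(r,[.6745,-.004,.058]),manip.tip_of("stud_mount_mid","wrist")[:2])
cv2.imwrite("pics/w15.png",im)
```

```text
t 30.2 tcp [672.9  -1.9 149.9] jaw -10.3 down [-0.001  0.001 -1.   ] F [-0.3  0.1 -0.3] w 84.9 q [-0.34  0.68  0.42  1.82 -0.4   0.72  0.12]
shift [118.9  -1.9   2. ]
rotvec [-0.0044 -0.001  -0.0006]
[253.60808793 189.05845516] [253.8572273  197.05679589] [{'location': [254.1, 186.7], 'score': 0.84}]
```

View pics/w15.png

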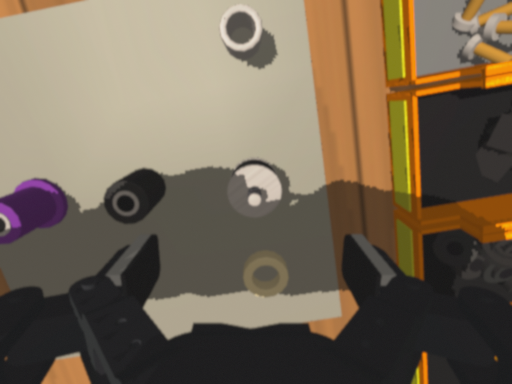

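The disc is centred at (255,189) as predicted, and the plain bush at (135,195) stays clear. Grasping with a slightly narrower opening.

arm_command:
  moves:
    - [40, -2, 2, 0, 0, 0, 70]
    - [80, -2, 2, 0, 0, 0, 70]
    - [108, -2, 2, 0, 0, 0, 70]
    - [119, -2, 2, 0, 0, 0, 70]
    - [119, -2, 2, 0, 0, 0, 70]
    - [119, -2, 2, 0, 0, 0, 30]
    - [119, -2, 2, 0, 0, 0, 30]
    - [119, -2, 2, 0, 0, 0, 30]
    - [119, -2, 2, 0, 0, 0, 30]
    - [119, -2, 2, 0, 0, 0, 30]
    - [119, -2, 2, 0, 0, 0, 30]
  newtons: 50

```text
clock: 31.68
eef_pos: [0.6758, -0.006, 0.0329]
tool_rot: [[0.002, 0.18, 0.984], [0.0, 0.984, -0.18], [-1.0, 0.001, 0.002]]
force: [-2.0, 0.4, 5.9]
gripper_width: 0.0412
```

Run:
```python
from h import *
to(479.5,298.5,36,-9)
```

```text
t 31.68 tcp [675.8  -6.   32.9] jaw -10.4 down [ 0.002  0.    -1.   ] F [-2.   0.4  5.9] w 41.2 q [-0.27  0.83  0.32  1.86 -0.48  0.52  0.19]
shift [  -3.4  264.3 -247.8]
rotvec [-0.0238  0.002  -0.0007]
```

arm_command:
  moves:
    - [-30, 0, 0, 0, 0, 0, 30]
    - [-70, 0, 0, 0, 0, 0, 30]
    - [-100, 10, -9, 0, 0, 0, 30]
    - [-100, 40, -38, 0, 0, 0, 30]
    - [-100, 75, -70, 0, 0, 0, 30]
    - [-100, 110, -103, 0, 0, 0, 30]
    - [-100, 145, -136, 0, 0, 0, 30]
    - [-100, 180, -169, 0, 0, 0, 30]
    - [-100, 215, -202, 0, 0, 0, 30]
    - [-100, 245, -230, 0, 0, 0, 30]
    - [-100, 262, -246, 0, 0, 0, 30]
    - [-100, 264, -248, 0, 0, 0, 30]
    - [-100, 264, -248, 0, 0, 0, 30]
    - [-100, 264, -248, 0, 0, 0, 30]

```text
clock: 33.42
eef_pos: [0.4795, 0.297, 0.1316]
tool_rot: [[0.001, 0.182, 0.983], [-0.0, 0.983, -0.182], [-1.0, -0.0, 0.001]]
force: [0.6, 0.2, -1.0]
gripper_width: 0.041
```

Run:
```python
from h import *
to(479.5,298.5,37,-9)
r=manip.get_image("wrist"); im=r["img"][:,:,::-1].copy()
cv2.imwrite("pics/w16.png",im)
```

```text
t 33.42 tcp [479.5 297.  131.6] jaw -10.5 down [ 0.001 -0.    -1.   ] F [ 0.6  0.2 -1. ] w 41.0 q [-0.96  0.61  0.45  2.09 -0.5   0.54 -0.33]
shift [94.6  1.5 -0.3]
rotvec [-0.0258  0.0007  0.0001]
```

View pics/w16.png

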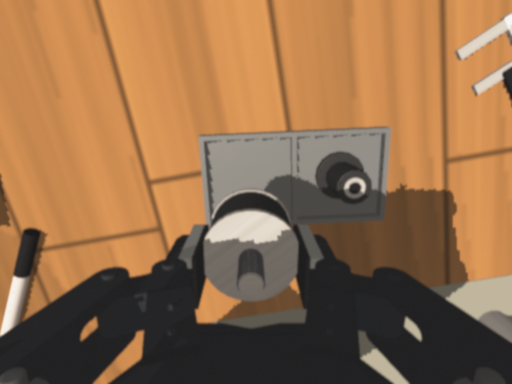

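The mount is held upright over the left pocket at (251,245), and the small bush is well to the right at (345,178). Placing.

arm_command:
  moves:
    - [35, 2, 0, 0, 0, 0, 30]
    - [68, 2, 0, 0, 0, 0, 30]
    - [86, 2, 0, 0, 0, 0, 30]
    - [92, 2, 0, 0, 0, 0, 30]
    - [94, 2, 0, 0, 0, 0, 30]
    - [94, 2, 0, 0, 0, 0, 30]
    - [94, 2, 0, 0, 0, 0, 30]
    - [94, 2, 0, 0, 0, 0, 57]
    - [94, 2, 0, 0, 0, 0, 57]
    - [94, 2, 0, 0, 0, 0, 57]
    - [75, 2, 0, 0, 0, 0, 57]
    - [40, 2, 0, 0, 0, 0, 57]
    - [0, 2, 0, 0, 0, 0, 57]
    - [-40, 2, 0, 0, 0, 0, 80]
    - [-80, 2, 0, 0, 0, 0, 80]
    - [-80, 2, 0, 0, 0, 0, 80]

```text
clock: 35.48
eef_pos: [0.4801, 0.3009, 0.214]
tool_rot: [[0.004, 0.18, 0.984], [0.003, 0.984, -0.18], [-1.0, 0.004, 0.003]]
force: [0.3, 0.7, -1.2]
gripper_width: 0.0802
```

Run:
```python
from h import *
st()
w=manip.get_image("wrist")["img"][:,:,::-1]; s=manip.get_image("scene"); t=manip.get_image("top")["img"][:,:,::-1]
cv2.imwrite("pics/f1.png",np.vstack([np.hstack([cv2.resize(w,(400,300)),cv2.resize(t,(400,300))]),cv2.resize(s["img"][80:380,130:430,::-1],(800,300))])[:300])
cv2.imwrite("pics/f2.png",cv2.resize(s["img"][:,:,::-1],(800,600),interpolation=cv2.INTER_CUBIC))
T=manip.get_image("top")
for n in("plain_bush_mid","nylon_ring_mid","spacer_tube_mid"):
    for d in manip.tip_of(n,"top")[:1]: print(n,at_z(T,d["location"],H[n])[:2]*1000)
```

```text
t 35.48 tcp [480.1 300.9 214. ] jaw -10.4 down [ 0.004  0.003 -1.   ] F [ 0.3  0.7 -1.2] w 80.2 q [-1.05  0.51  0.57  2.03 -0.41  0.71 -0.4 ]
plain_bush_mid [584.65428688  11.04178078]
nylon_ring_mid [667.60040225 -94.9865637 ]
spacer_tube_mid [688.3681813  115.55011897]
```

View pics/f1.png

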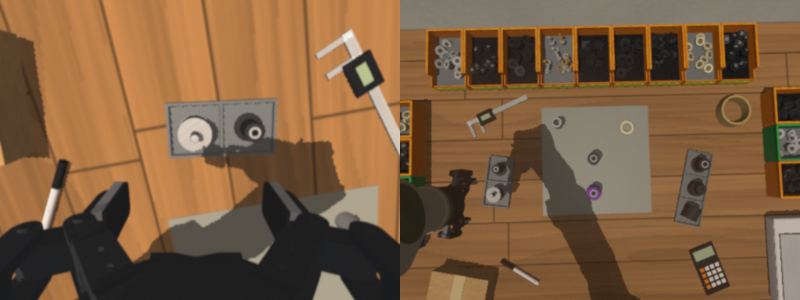

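View pics/f2.png

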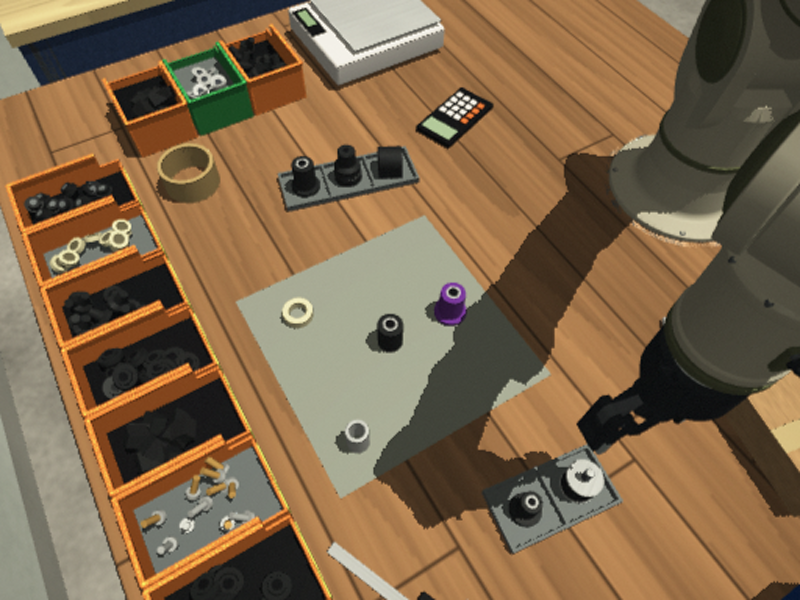

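All five parts stand in their trays. The plain bush (389,332), ring (297,312), tube (357,436) and purple look-alike (452,303) are at their original pixels. One enlarged check of seating before I hand in.

Run:
```python
from h import *
s=manip.get_image("scene")["img"][:,:,::-1]
cv2.imwrite("pics/f3.png",np.hstack([cv2.resize(s[85:140,175:272],(400,227),interpolation=cv2.INTER_CUBIC),cv2.resize(s[275:330,303:400],(400,227),interpolation=cv2.INTER_CUBIC)]))
```

```text
(no output)
```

View pics/f3.png

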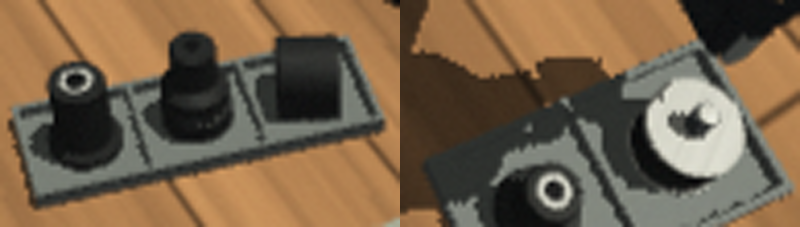

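The discs should show whether the studded mount is level, so I'll overlay the predicted outline.

Run:
```python
from h import *
out=[]
for cam,(x0,x1,y0,y1) in dict(scene=(320,405,275,330),wrist=(200,285,120,205)).items():
    r=manip.get_image(cam); f=8 if cam=="scene" else 4
    out.append((r,cam))
rs,rw=out[0][0],out[1][0]
def draw(r,x,y,box,f):
    im=cv2.resize(r["img"][box[2]:box[3],box[0]:box[1],::-1],None,fx=f,fy=f,interpolation=cv2.INTER_CUBIC)
    t=np.linspace(0,2*np.pi,60)
    for z,rad,c in((.040,.022,(0,0,255)),(.004,.022,(0,255,0)),(.062,.005,(255,0,0))):
        P=np.array([(proj(r,[x+rad*np.cos(a),y+rad*np.sin(a),z])-[box[0]-.5,box[2]-.5])*f for a in t])
        cv2.polylines(im,[np.int32(P)],True,c,1)
    return im
from scipy.optimize import minimize
x,y=.4795,.299
print(proj(rs,[x,y,.04]),proj(rw,[x,y,.04]))
u=proj(rs,[x,y,.04]).astype(int);v=proj(rw,[x,y,.04]).astype(int)
a=draw(rs,x,y,(u[0]-28,u[0]+28,u[1]-28,u[1]+28),7);b=draw(rw,x,y,(v[0]-28,v[0]+28,v[1]-28,v[1]+28),7)
cv2.imwrite("pics/f4.png",np.hstack([a,b]))
```

```text
[373.25977154 303.67073368] [251.97886553 172.35927843]
```

View pics/f4.png

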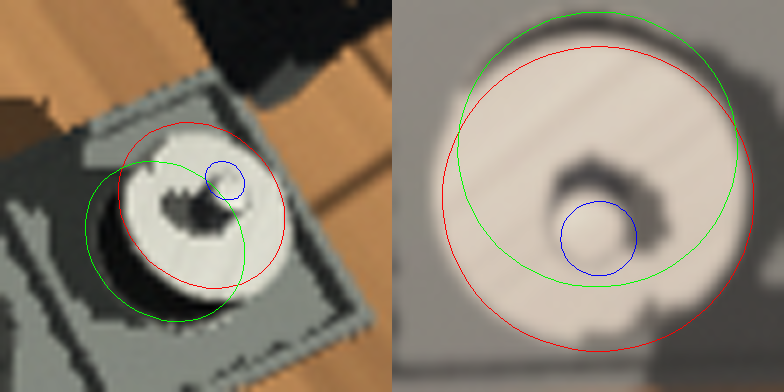

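The overlay differs from the picture only by a uniform shift of 1–2 px in both cameras, and disc and stud shift together, so the mount is level. Handing in.

```bash
python3 -c "
from bench import manip
print(manip.finish_job())"
```

```text
the job is handed in; nothing more can be done
None
```

I made up both kits in the order you listed and handed the job in. It took about 36 s of the 120 s, with the gripper open and clear of everything; no verdict is reported.

| Tray | Pocket | Part |
|---|---|---|
| Long | +x end | Large flanged bush (the black one) |
| Long | Middle | Ribbed bump stop |
| Long | −x end | D-shaped bush |
| Short | +x | Small flanged bush |
| Short | −x | Studded mount |

**Last checks:**
- **Seating:** The final scene, top and wrist pictures show all five parts upright inside their pockets. An overlay of the studded mount's expected outline matched it as level, within 1–2 px.
- **Parts left alone:** The plain bush, nylon ring, steel spacer tube and purple look-alike are at their original pixels in the scene picture. The network's last plain-bush reading was about 6 mm off its first, but the pictures show no movement, so I put it down to network noise.
- **Forces:** The readings between moves stayed below about 8 N.

**Check that disagreed:** My automatic outline fit for the D-bush came out 90° wrong. I used the edges visible in the wrist picture instead, and the grasp confirmed them: jaw opening 39.3 mm on the 40 mm faces.

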